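Fetch the sun medallion from behind the tile jars

ROBOT

A 6-joint arm with a two-finger parallel gripper is mounted at the origin on the work surface. World frame = base frame: x ahead of the robot, y to its left, z up, the work surface at z = 0. Lengths are in m, angles in rad, forces in N, time in s.
With the tool pointing down it reaches from about 0.35 to 0.775 m from the base axis. Payload 5.5 kg.
Tool frame: the origin (TCP) lies midway between the tips of the shut fingers; the grasp point (between the pads) lies 19 mm behind it; z points along the fingers, y is the line along which they close (so a half turn about z gives the same grasp; the last joint's range is limited). The gripper opens to 85 mm and grips with 20 to 120 N. Pads are 22 mm wide; open, the fingers measure 114 mm over their backs; the gripper's body (76 mm by 85 mm) begins 54 mm behind the grasp point. The pads swing forward as they close: fully open they stand 13 mm farther back than shut.
Start: joints at [1.003, 0.313, 0.046, 1.304, 0, 1.431], TCP at [0.239, 0.523, 0.231] pointing down, gripper open.
Joint ranges: [-2.76, 2.76], [-0.86, 1.69], [-1.03, 1.26], [-2.2, 2.34], [-1.47, 1.5], [-3.14, 3.14]. Speed limits (rad/s): [2.57, 2.57, 3.14, 3.14, 3.14, 3.14].

INTERFACE

Orientations are given as a unit quaternion [w, x, y, z].
In Python, from workcell import env gives the robot as it stands.
- The arm moves only by the tool move_arm, never from a script. Its argument "targets" is a list of rows, each a list of 3 entries, a list of its own where there are three numbers: the shift along the tool's x, y, z in mm, then the turn, a rotation vector about the tool's x, y, z in units of 10 degrees (1.0 is 10 degrees), then the closure, from -1 (fully open) to 1 (shut). In form: [[[dx, dy, dz], [ax, ay, az], gripper], ...]. A call has 1 to 5 rows; each row is the pose to reach, as a shift and turn from the pose commanded when the call began, along the tool's axes at that moment; what a row does not reach only later rows make up. A row lasts 1/8 s, in which the tool goes at most 62.5 mm and 10.7 degrees, less where a joint would pass 70% of its speed; a pose out of reach is approached as far as the arm can. A call with a gripper value outside its range is refused whole. The fingers move at their own pace and stop on an object; "squeeze" is the grip in N (left out, the last holds). Time passes only in rows, so rows that repeat a pose let the fingers close. It gives the time, the measured TCP pose, the force, the opening and the grip force at its end, in the units of the state.
- env.get_state(): the state, without advancing time (a new reading comes with each control period).
- env.read_camera(name): name is "scene" or "top" or "wrist"; returns a dict with "pixels" (480x640x3 uint8, red, green, blue), "fovy" (degrees; the focal length in pixels is half the picture's height over the tangent of half this angle, whatever the lens; pixels are square), "cx", "cy" (the principal point, pixels), "dist_coeffs" ([k1, k2, p1, p2, k3] as OpenCV has them; the pictures are not rectified), "extrinsics" (4x4, takes a point from world to camera coordinates); the wrist camera has in their place "mount" (4x4, takes a point from camera to tool coordinates, whose origin is the TCP and whose axes are the flange's). Camera axes: x right, y up, looking along -z (the intrinsics and any distortion apply to the point x, -y, -z); pixel columns grow to the right and rows downward; lengths in m; the calibration is good to about 2 mm. A picture is of the moment at which its call begins: read the wrist's pose just before it. There is no depth.
- env.hand_in(): hands the job in; it is judged then, once.
Trained networks look in a picture, given as the dict that the camera call returned (one of the last four; its "shot" number tells which), for a name from the list of things; names that differ only in an ending like _2 or _b are one class to them, and where a whole thing is asked for, a point or a joint stands for the part that bears it (a point fixed in the world has none). Each returns a list of dicts, best first, with "confidence" (0 to 1); they miss things now and then, are a little off and sometimes report something else, mostly with a low value. They report only what shows in the picture. A call takes as long as a camera call.
- env.spot_in(thing, picture): "centre" ([x, y, z] in m, in world coordinates, good to about 4 mm: the middle of the surface that is visible of it).
- env.regions_of(thing, picture): "mask" (480x640 bool, what is visible of it).
- env.landmark_of(thing, picture): "centre" ([x, y, z] in m, in world coordinates, good to about 4 mm: a listed point, or the origin of a listed thing).
The state is a dict: "clock": time; "joint_pos": joint angles; "qvel": joint speeds; "tau": joint torques, N m; "tcp_pos": TCP position; "orientation": TCP orientation; "wrist_force": force on the tool from outside, world axes, zero at the start; "ft_torque": the same for the moment, N m; "finger_gap": finger opening in m; "grip_force": force on a finger pad.
Only numpy, scipy, OpenCV 4.12 (cv2) and the standard library are available. Lean on these libraries where they do the work, as an engineer would, in place of code of your own. Each camera call takes 0.05 s, during which the arm holds its last target. There are 200 camera calls.

TASK

First clear all three tile jars out of the rack and stand them in the grey side tray; then fetch the orange sun medallion from behind them and lay it, sun side up, wholly inside the bare round patch of the mosaic panel. Only when it lies there, stand each jar back upright on the coaster of its own colour, wholly on it. Keep the jars upright, set everything down rather than dropping it, and leave the little red paper cup standing where it is.

Things in the scene. Friction and masses are not known exactly. Their poses are not given: they have to be found in the camera images.
- jar_magenta: Loose upright glass jar of magenta (deep pink) mosaic tiles with a flat magenta lid: 46 mm across (lid 47 mm), 110 mm tall, the lid being its top 19 mm; about 0.2 to 0.4 kg. Origin: centre of its underside; z up. It starts standing on the coaster of its own colour.
- jar_green: Loose upright glass jar of green mosaic tiles with a flat green lid: 46 mm across (lid 47 mm), 110 mm tall, the lid being its top 19 mm; about 0.2 to 0.4 kg. Origin: centre of its underside; z up. It starts standing on the coaster of its own colour.
- jar_blue: Loose upright glass jar of blue mosaic tiles with a flat blue lid: 46 mm across (lid 47 mm), 110 mm tall, the lid being its top 19 mm; about 0.2 to 0.4 kg. Origin: centre of its underside; z up. It starts standing on the coaster of its own colour.
- coaster_magenta: Fixed magenta (deep pink) round coaster, 70 mm across and 4 mm thick; home of the magenta jar. Origin: centre of its underside; its top is 4 mm higher. The three coasters stand in a row, 80 mm apart, along y, near the open front edge of a fixed plywood rack (200 x 250 mm, floor 12 mm above the table, 62 mm high back 145 mm behind the row, 30 mm high side cheeks); the coaster's x axis points to the rack's back, its y axis along the row.
- coaster_green: Fixed green round coaster, 70 mm across and 4 mm thick; home of the green jar. Origin: centre of its underside; its top is 4 mm higher. The three coasters stand in a row, 80 mm apart, along y, near the open front edge of a fixed plywood rack (200 x 250 mm, floor 12 mm above the table, 62 mm high back 145 mm behind the row, 30 mm high side cheeks); the coaster's x axis points to the rack's back, its y axis along the row.
- coaster_blue: Fixed blue round coaster, 70 mm across and 4 mm thick; home of the blue jar. Origin: centre of its underside; its top is 4 mm higher. The three coasters stand in a row, 80 mm apart, along y, near the open front edge of a fixed plywood rack (200 x 250 mm, floor 12 mm above the table, 62 mm high back 145 mm behind the row, 30 mm high side cheeks); the coaster's x axis points to the rack's back, its y axis along the row.
- medallion: Loose orange sun medallion: a round disc 56 mm across and 24 mm thick, orange rim, orange rays and a yellow centre on top; about 0.12 kg. Origin: centre of its underside; z up. It starts flat on the rack's floor close behind the row of jars (centre 60 to 66 mm behind the row's centre line), too close to them for a gripper to get down to it while they stand there.
- panel: Fixed mosaic panel lying on the table, 270 mm (x) by 150 mm (y), 10 mm thick, tiled in orange, cream and grey but for a bare, off-white round patch 80 mm across in its middle. Origin: centre of its underside, so the patch's centre is 10 mm above it.
- tray: Fixed shallow grey tray, the side area: 270 mm (x) by 130 mm (y) outside, walls 5 mm thick and 16 mm high, floor 5 mm thick. Origin: centre of its underside. Empty at the start; it has room for the three jars in a row along its x axis, 75 mm apart. Panel and tray lie at the rack's left and right, either way round.
- cup: Small loose red paper cup, light, 52 mm across the rim and 65 mm tall, open at the top, standing on the rack's floor behind the jars, beside the medallion (100 to 130 mm from it, along the row's direction). Origin: centre of its underside. To be left alone.

How it is judged:
By the outcome, as a careful person would: the job done as asked, in the order asked, and still so for the second after the job is handed in, with the robot touching nothing.
It also fails if it takes over 134 s, if anything falls off the work surface, if the arm or the gripper's body presses on something with over 40 N, if the wrist force passes 120 N, or if a joint passes its speed limit or range.

## Working session

There is one attempt and no reset: what is moved stays moved. The work goes in short steps, Python scripts to look and compute and a tool call to move; the robot and the scene stay as the last step left them, time stands still between calls to the robot, and variables do not carry over. Pictures are saved under pics/ and viewed, at most 14 in all, crops included, and the job is handed in when it is done.

Besides the shell and the picture viewer there is one more tool, called as a command line: name --argument value ..., lists and objects as JSON in quotes. move_arm: Moves the arm, as the interface text tells. Its arguments: {"type":"object","properties":{"targets":{"type":"array","items":{"type":"array"}},"squeeze":{"type":"number"}},"required":["targets"]}

```bash
mkdir -p pics; cat > h.py <<'E'
import numpy as np, cv2
from workcell import env
from scipy.spatial.transform import Rotation as R
def save(p,n): cv2.imwrite(f'pics/{n}.png',p['pixels'][:,:,::-1])
def st():
    s=env.get_state(); q=s['orientation']; r=R.from_quat([q[1],q[2],q[3],q[0]])
    return s,np.array(s['tcp_pos']),r
E
python3 - <<'E'
from h import *
s,p,r=st(); print(s['clock'],p,r.as_matrix().round(3))
for c in ['top','scene']:
    pic=env.read_camera(c); save(pic,c+'0')
    for t in ['jar_magenta','jar_green','jar_blue','coaster_magenta','coaster_green','coaster_blue','medallion','panel','tray','cup']:
        d=env.landmark_of(t,pic)
        print(c,t,[(np.round(x['centre'],4).tolist(),round(x['confidence'],2)) for x in d[:2]])
print(env.get_state()['clock'])
E
```

```text
0.0 [0.23826137 0.52274235 0.23039338] [[-0.91   0.415 -0.001]
 [ 0.415  0.91  -0.002]
 [ 0.    -0.002 -1.   ]]
top jar_magenta [([0.5096, 0.0165, 0.0116], 0.8)]
top jar_green [([0.4958, 0.0937, 0.0189], 0.86)]
top jar_blue [([0.5259, -0.0712, 0.0144], 0.89)]
top coaster_magenta [([0.5109, 0.0134, 0.0094], 0.65)]
top coaster_green [([0.5012, 0.0885, 0.0113], 0.83)]
top coaster_blue [([0.5242, -0.0664, 0.0143], 0.75)]
top medallion [([0.5897, -0.0408, 0.0107], 0.55), ([0.558, 0.0697, 0.0138], 0.43)]
top panel [([0.5261, 0.3149, -0.0009], 0.56)]
top tray [([0.5061, -0.3566, 0.0011], 0.94)]
top cup [([0.5584, 0.0719, 0.0146], 0.83)]
scene jar_magenta [([0.5109, 0.0098, 0.0202], 0.62)]
scene jar_green [([0.4934, 0.0871, 0.0167], 0.85), ([0.5249, -0.068, 0.0043], 0.46)]
scene jar_blue [([0.521, -0.0725, 0.0129], 0.67)]
scene coaster_magenta [([0.5113, 0.0106, 0.0158], 0.78)]
scene coaster_green [([0.4978, 0.0873, 0.0117], 0.53)]
scene coaster_blue [([0.524, -0.0693, 0.0059], 0.79)]
scene medallion [([0.5814, -0.0372, 0.0144], 0.6)]
scene panel [([0.5257, 0.3142, 0.0037], 0.79)]
scene tray [([0.5043, -0.3559, -0.0006], 0.98)]
scene cup [([0.5651, 0.0712, 0.0159], 0.61)]
1.1
```

View pics/top0.png

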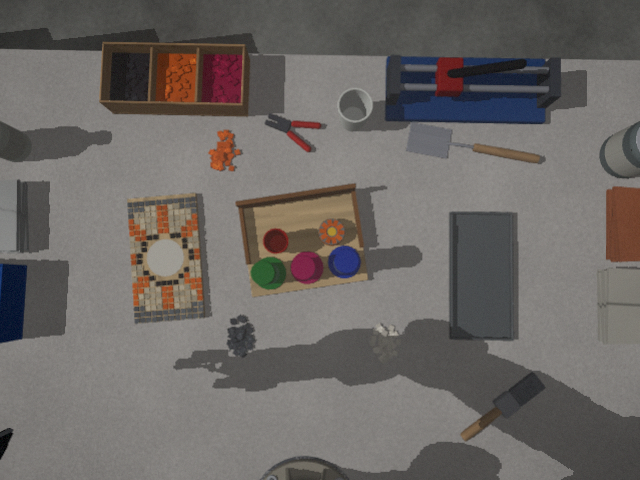

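View pics/scene0.png

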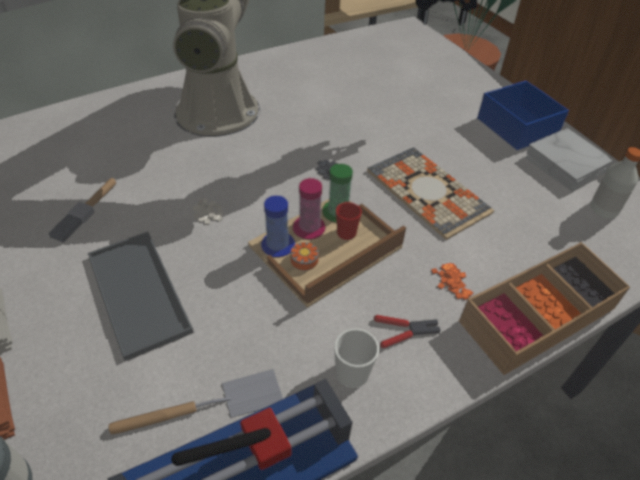

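The top view has the panel on the left (about 165,257) and the tray on the right (about 483,275). The jars run green (268,272), magenta (306,267), blue (344,261). The medallion is at (332,231) and the cup at (276,240). The scene view agrees, and the rack is yawed about +9.6°.

move_arm --targets '[[[-50,-42,0],[0,0,-0.8],-1],[[-100,-84,0],[0,0,-1.6],-1],[[-150,-126,0],[0,0,-2.4],-1],[[-200,-168,0],[0,0,-3.4],-1],[[-250,-210,0],[0,0,-3.4],-1]]'

```text
clock: 1.72
tcp_pos: [0.3708, 0.2458, 0.2316]
orientation: [0.001, -0.084, 0.996, 0.0]
wrist_force: [0.8, 0.7, 0.4]
finger_gap: 0.0855
grip_force: 0.0
```

move_arm --targets '[[[-17,-58,0],[0,0,0],-0.3],[[-34,-116,0],[0,0,0],-0.3],[[-51,-174,0],[0,0,0],-0.3],[[-68,-232,0],[0,0,0],-0.3],[[-85,-290,0],[0,0,0],-0.3]]'

```text
clock: 2.35
tcp_pos: [0.5024, -0.0268, 0.2316]
orientation: [0.0, -0.083, 0.997, 0.0]
wrist_force: [1.6, 0.2, 0.5]
finger_gap: 0.0556
grip_force: 0.0
```

move_arm --targets '[[[-10,-26,0],[0,0,0],-0.3],[[-10,-26,0],[0,0,0],-0.3],[[-10,-26,0],[0,0,0],-0.3]]'

```text
clock: 2.72
tcp_pos: [0.5153, -0.0483, 0.2312]
orientation: [-0.0, -0.083, 0.997, 0.0]
wrist_force: [-0.8, 0.5, -0.3]
finger_gap: 0.0555
grip_force: 0.0
```

```bash
python3 - <<'E'
from h import *
s,p,r=st(); print(s['clock'],p,s['finger_gap'],r.as_matrix().round(3).tolist())
pic=env.read_camera('wrist'); save(pic,'w1'); print(np.round(pic['mount'],3).tolist(),pic['fovy'])
for t in ['jar_magenta','jar_green','jar_blue','coaster_magenta','coaster_green','coaster_blue','medallion','cup']:
    d=env.landmark_of(t,pic)
    print(t,[(np.round(x['centre'],4).tolist(),round(x['confidence'],2)) for x in d[:2]])
E
```

```text
2.725 [ 0.5153243  -0.0482545   0.23116905] 0.05548081960847887 [[-0.986, -0.165, -0.001], [-0.165, 0.986, 0.001], [0.001, 0.001, -1.0]]
[[-0.0, 0.962, 0.272, 0.069], [1.0, 0.0, 0.001, -0.0], [0.001, 0.272, -0.962, -0.142], [0.0, 0.0, 0.0, 1.0]] 59.995067913318735
jar_magenta [([0.5093, 0.0134, 0.0195], 0.88)]
jar_green [([0.4943, 0.0909, 0.0157], 0.6)]
jar_blue [([0.5266, -0.0686, 0.0193], 0.79)]
coaster_magenta []
coaster_green []
coaster_blue []
medallion [([0.5842, -0.0421, 0.0086], 0.8)]
cup [([0.5604, 0.0758, 0.0138], 0.86)]
```

View pics/w1.png

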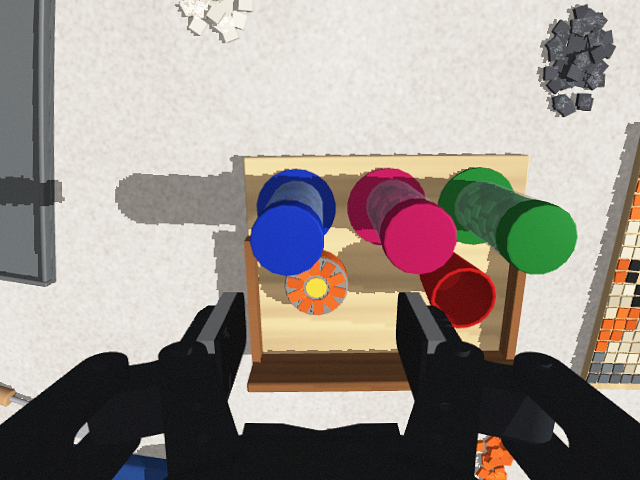

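Wrist view: the blue lid is at (287,237), magenta at (420,237), green at (541,237), the medallion at (316,287) and the cup at (463,295). This matches the fit. Next I'll pick the blue jar with the jaws along the row.

move_arm --targets '[[[-6,-21,0],[0,0,0],-0.46],[[-6,-21,40],[0,0,0],-0.46],[[-6,-21,90],[0,0,0],-0.46],[[-6,-21,143],[0,0,0],-0.46],[[-6,-21,143],[0,0,0],-0.46]]'

```text
clock: 3.8
tcp_pos: [0.522, -0.0684, 0.0845]
orientation: [-0.004, -0.082, 0.997, 0.002]
wrist_force: [-0.3, 0.9, 0.3]
finger_gap: 0.0623
grip_force: 0.0
```

move_arm --targets '[[[0,0,0],[0,0,0],0.3],[[0,0,0],[0,0,0],0.3],[[0,0,0],[0,0,0],0.3]]' --squeeze 40

```text
clock: 4.18
tcp_pos: [0.5263, -0.0689, 0.0898]
orientation: [0.001, -0.083, 0.997, -0.0]
wrist_force: [0.3, -0.8, -1.8]
finger_gap: 0.046
grip_force: 41.4
```

move_arm --targets '[[[0,0,-40],[0,0,0],0.3],[[0,-20,-65],[0,0,0],0.3],[[-2,-75,-65],[0,0,0],0.3],[[-4,-130,-65],[0,0,0],0.3],[[-5,-185,-65],[0,0,0],0.3]]'

```text
clock: 4.8
tcp_pos: [0.5614, -0.2518, 0.1544]
orientation: [0.001, -0.083, 0.997, -0.0]
wrist_force: [1.2, 0.3, -3.0]
finger_gap: 0.0461
grip_force: 42.5
```

move_arm --targets '[[[0,-55,0],[0,0,0],0.3],[[0,-107,0],[0,0,0],0.3],[[0,-107,0],[0,0,0],0.3],[[0,-107,30],[0,0,0],0.3],[[0,-107,60],[0,0,0],0.3]]'

```text
clock: 5.42
tcp_pos: [0.5786, -0.3552, 0.0935]
orientation: [0.001, -0.083, 0.997, -0.0]
wrist_force: [-0.1, -0.1, -3.1]
finger_gap: 0.0455
grip_force: 43.1
```

move_arm --targets '[[[0,0,0],[0,0,0],0.3],[[0,0,0],[0,0,0],0.3]]'

```text
clock: 5.68
tcp_pos: [0.5789, -0.3554, 0.0948]
orientation: [0.001, -0.083, 0.997, -0.0]
wrist_force: [0.7, -0.7, -3.5]
finger_gap: 0.0457
grip_force: 42.9
```

```bash
python3 - <<'E'
from h import *
s,p,r=st(); print(s['clock'],p,s['finger_gap'],s['wrist_force'])
pic=env.read_camera('scene'); save(pic,'s1')
pic=env.read_camera('top')
print([np.round(x['centre'],4).tolist() for t in ['jar_blue','tray'] for x in env.landmark_of(t,pic)[:1]])
E
```

```text
5.675 [ 0.57893451 -0.35540251  0.09476218] 0.045659746532532276 [ 0.667958   -0.71652206 -3.48579453]
[[0.5591, 0.0719, 0.0127], [0.5063, -0.3593, -0.0012]]
```

View pics/s1.png

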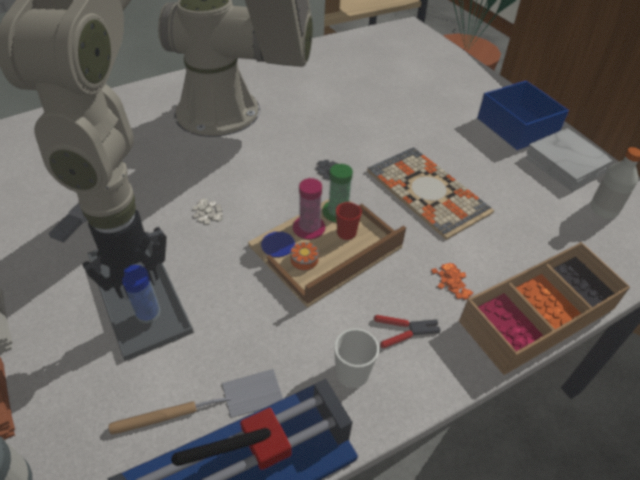

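The blue jar hangs upright over the far part of the tray (145,300). I'll lower it gently.

move_arm --targets '[[[0,0,10],[0,0,0],0.3],[[0,0,14],[0,0,0],0.3],[[0,0,15],[0,0,0],0.3],[[0,0,15],[0,0,0],0.3]]'

```text
clock: 6.38
tcp_pos: [0.5783, -0.3554, 0.0788]
orientation: [0.0, -0.083, 0.997, 0.0]
wrist_force: [-1.3, 2.4, 4.5]
finger_gap: 0.0457
grip_force: 43.6
```

move_arm --targets '[[[0,0,0],[0,0,0],-0.4],[[0,0,0],[0,0,0],-0.46],[[0,0,-40],[0,0,0],-0.46],[[0,0,-85],[0,0,0],-0.46],[[0,50,-85],[0,0,0],-0.46]]'

```text
clock: 7.0
tcp_pos: [0.5733, -0.3109, 0.1678]
orientation: [0.004, -0.081, 0.997, -0.004]
wrist_force: [0.1, 1.6, 0.1]
finger_gap: 0.0625
grip_force: 0.0
```

move_arm --targets '[[[1,60,0],[0,0,0],-0.46],[[2,120,0],[0,0,0],-0.46],[[3,180,0],[0,0,0],-0.46],[[4,240,0],[0,0,0],-0.46],[[5,300,0],[0,0,0],-0.46]]'

```text
clock: 7.62
tcp_pos: [0.5155, -0.0097, 0.1635]
orientation: [0.001, -0.082, 0.997, -0.0]
wrist_force: [0.5, -0.2, 0.7]
finger_gap: 0.0622
grip_force: 0.0
```

move_arm --targets '[[[1,23,0],[0,0,0],-0.46],[[1,23,0],[0,0,0],-0.46],[[1,23,0],[0,0,0],-0.46]]'

```text
clock: 8.0
tcp_pos: [0.5114, 0.0106, 0.1634]
orientation: [0.0, -0.083, 0.997, -0.0]
wrist_force: [0.3, -0.5, 0.1]
finger_gap: 0.0622
grip_force: 0.0
```

```bash
python3 - <<'E'
from h import *
s,p,r=st(); print(s['clock'],p,s['finger_gap'],s['wrist_force'])
pic=env.read_camera('top')
print([np.round(x['centre'],4).tolist()+[x['confidence']] for t in ['jar_blue','coaster_blue','medallion'] for x in env.landmark_of(t,pic)[:2]])
E
```

```text
8.0 [0.51144589 0.01056856 0.16342009] 0.062232539486577795 [ 0.32121168 -0.51639838  0.06581847]
[[0.5779, -0.3596, 0.0059, 0.63], [0.5234, -0.0681, 0.0163, 0.67]]
```

move_arm --targets '[[[0,1,40],[0,0,0],-0.46],[[0,1,74],[0,0,0],-0.46],[[0,1,74],[0,0,0],-0.46],[[0,1,74],[0,0,0],0.3],[[0,1,74],[0,0,0],0.3]]'

```text
clock: 8.82
tcp_pos: [0.5117, 0.0119, 0.0905]
orientation: [0.001, -0.083, 0.997, -0.0]
wrist_force: [-0.4, 0.7, -3.4]
finger_gap: 0.0461
grip_force: 41.3
```

move_arm --targets '[[[0,0,0],[0,0,0],0.3],[[0,0,0],[0,0,0],0.3]]'

```text
clock: 9.07
tcp_pos: [0.5116, 0.012, 0.0903]
orientation: [0.001, -0.083, 0.997, -0.0]
wrist_force: [1.2, 0.1, 1.7]
finger_gap: 0.0458
grip_force: 41.6
```

move_arm --targets '[[[0,0,-40],[0,0,0],0.3],[[0,0,-67],[0,0,0],0.3],[[10,-55,-67],[0,0,0],0.3],[[20,-110,-67],[0,0,0],0.3],[[30,-165,-67],[0,0,0],0.3]]'

```text
clock: 9.7
tcp_pos: [0.5082, -0.1567, 0.1563]
orientation: [0.0, -0.083, 0.997, 0.0]
wrist_force: [1.2, -0.5, -2.8]
finger_gap: 0.0458
grip_force: 42.9
```

move_arm --targets '[[[10,-50,0],[0,0,0],0.3],[[20,-100,0],[0,0,0],0.3],[[30,-150,0],[0,0,0],0.3],[[38,-196,0],[0,0,0],0.3],[[38,-196,0],[0,0,0],0.3]]'

```text
clock: 10.32
tcp_pos: [0.5027, -0.3586, 0.1555]
orientation: [0.0, -0.081, 0.997, -0.0]
wrist_force: [-0.5, 1.3, -3.3]
finger_gap: 0.0459
grip_force: 43.2
```

move_arm --targets '[[[0,0,35],[0,0,0],0.3],[[0,0,65],[0,0,0],0.3],[[0,0,65],[0,0,0],0.3]]'

```text
clock: 10.7
tcp_pos: [0.5012, -0.3523, 0.0884]
orientation: [-0.002, -0.083, 0.997, 0.003]
wrist_force: [-0.9, 1.9, -2.7]
finger_gap: 0.0459
grip_force: 43.2
```

move_arm --targets '[[[0,0,0],[0,0,0],0.3],[[0,0,8],[0,0,0],0.3],[[0,0,11],[0,0,0],0.3],[[0,0,12],[0,0,0],0.3],[[0,0,12],[0,0,0],0.3]]'

```text
clock: 11.32
tcp_pos: [0.5033, -0.3552, 0.0795]
orientation: [0.0, -0.083, 0.997, -0.0]
wrist_force: [0.2, -0.2, -3.0]
finger_gap: 0.0459
grip_force: 43.6
```

Not in contact yet; 1 to 2 mm more, then release and go to green.

move_arm --targets '[[[0,0,1],[0,0,0],0.3],[[0,0,2],[0,0,0],0.3],[[0,0,2],[0,0,0],0.3]]'

```text
clock: 11.7
tcp_pos: [0.5037, -0.3551, 0.0793]
orientation: [0.001, -0.083, 0.997, -0.0]
wrist_force: [-2.2, 3.2, 8.7]
finger_gap: 0.0459
grip_force: 44.6
```

move_arm --targets '[[[0,0,0],[0,0,0],-0.4],[[0,0,0],[0,0,0],-0.46],[[0,0,-40],[0,0,0],-0.46],[[0,0,-85],[0,0,0],-0.46],[[-7,46,-85],[0,0,0],-0.46]]'

```text
clock: 12.32
tcp_pos: [0.5053, -0.3127, 0.1664]
orientation: [0.004, -0.081, 0.997, -0.004]
wrist_force: [0.6, 0.5, 0.2]
finger_gap: 0.0623
grip_force: 0.0
```

move_arm --targets '[[[-9,60,0],[0,0,0],-0.46],[[-18,120,0],[0,0,0],-0.46],[[-27,180,0],[0,0,0],-0.46],[[-36,240,0],[0,0,0],-0.46],[[-45,300,0],[0,0,0],-0.46]]'

```text
clock: 12.95
tcp_pos: [0.4975, -0.0036, 0.1625]
orientation: [0.001, -0.082, 0.997, -0.0]
wrist_force: [0.8, 1.3, -1.2]
finger_gap: 0.0627
grip_force: 0.0
```

move_arm --targets '[[[-8,50,0],[0,0,0],-0.46],[[-15,94,0],[0,0,0],-0.46],[[-15,94,0],[0,0,0],-0.46],[[-15,94,0],[0,0,0],-0.46]]'

```text
clock: 13.45
tcp_pos: [0.4969, 0.0897, 0.1622]
orientation: [0.0, -0.083, 0.997, -0.0]
wrist_force: [0.2, 0.6, -0.3]
finger_gap: 0.0623
grip_force: 0.0
```

```bash
python3 - <<'E'
from h import *
s,p,r=st(); print(s['clock'],p,s['finger_gap'],s['wrist_force'])
pic=env.read_camera('top')
print([np.round(x['centre'],4).tolist()+[x['confidence']] for t in ['jar_blue','jar_magenta','coaster_magenta','medallion'] for x in env.landmark_of(t,pic)[:1]])
E
```

```text
13.45 [0.49686875 0.08974971 0.16224342] 0.06231182566715835 [ 0.1722789   0.5721807  -0.33708435]
[[0.5758, -0.3571, 0.0029, 0.98], [0.4991, -0.3515, 0.0028, 0.92], [0.5229, -0.064, 0.0143, 0.71], [0.5854, -0.041, 0.013, 0.96]]
```

move_arm --targets '[[[0,0,40],[0,0,0],-0.46],[[0,0,72],[0,0,0],-0.46],[[0,0,72],[0,0,0],-0.46],[[0,0,72],[0,0,0],0.3],[[0,0,72],[0,0,0],0.3]]'

```text
clock: 14.32
tcp_pos: [0.4977, 0.0898, 0.0915]
orientation: [0.001, -0.083, 0.997, -0.0]
wrist_force: [0.2, 0.5, -3.3]
finger_gap: 0.0459
grip_force: 41.3
```

move_arm --targets '[[[0,0,0],[0,0,0],0.3],[[0,0,0],[0,0,0],0.3]]'

```text
clock: 14.58
tcp_pos: [0.4977, 0.0899, 0.0914]
orientation: [0.001, -0.083, 0.997, -0.0]
wrist_force: [-0.4, -0.8, 3.4]
finger_gap: 0.0458
grip_force: 41.9
```

move_arm --targets '[[[0,0,-40],[0,0,0],0.3],[[0,0,-67],[0,0,0],0.3],[[18,-55,-67],[0,0,0],0.3],[[36,-110,-67],[0,0,0],0.3],[[54,-165,-67],[0,0,0],0.3]]'

```text
clock: 15.2
tcp_pos: [0.4701, -0.0828, 0.1572]
orientation: [0.0, -0.083, 0.997, 0.0]
wrist_force: [1.1, -0.2, -3.7]
finger_gap: 0.0457
grip_force: 42.8
```

move_arm --targets '[[[18,-55,0],[0,0,0],0.3],[[36,-110,0],[0,0,0],0.3],[[54,-165,0],[0,0,0],0.3],[[72,-215,0],[0,0,0],0.3],[[86,-260,0],[0,0,0],0.3]]'

```text
clock: 15.82
tcp_pos: [0.4278, -0.3539, 0.1569]
orientation: [-0.0, -0.082, 0.997, 0.0]
wrist_force: [1.3, -0.8, -2.5]
finger_gap: 0.0459
grip_force: 42.8
```

move_arm --targets '[[[2,-3,0],[0,0,0],0.3],[[2,-3,0],[0,0,0],0.3]]'

```text
clock: 16.08
tcp_pos: [0.4267, -0.355, 0.1566]
orientation: [-0.0, -0.082, 0.997, 0.001]
wrist_force: [-0.5, 0.6, -3.6]
finger_gap: 0.0464
grip_force: 43.2
```

move_arm --targets '[[[0,0,35],[0,0,0],0.3],[[0,0,62],[0,0,0],0.3],[[0,0,70],[0,0,0],0.3],[[0,0,74],[0,0,0],0.3],[[0,0,74],[0,0,0],0.3]]'

```text
clock: 16.7
tcp_pos: [0.4279, -0.3556, 0.0841]
orientation: [0.0, -0.083, 0.997, -0.0]
wrist_force: [0.8, -0.3, -2.1]
finger_gap: 0.0458
grip_force: 43.1
```

move_arm --targets '[[[0,0,2],[0,0,0],0.3],[[0,0,3],[0,0,0],0.3],[[0,0,3],[0,0,0],0.3]]'

```text
clock: 17.08
tcp_pos: [0.4273, -0.3558, 0.0805]
orientation: [0.0, -0.083, 0.997, -0.0]
wrist_force: [-0.0, 0.4, -3.2]
finger_gap: 0.046
grip_force: 43.2
```

move_arm --targets '[[[0,0,1],[0,0,0],0.3],[[0,0,2],[0,0,0],0.3],[[0,0,2],[0,0,0],0.3]]'

```text
clock: 17.45
tcp_pos: [0.4278, -0.3558, 0.0804]
orientation: [0.001, -0.083, 0.997, -0.001]
wrist_force: [-3.2, 3.1, 10.6]
finger_gap: 0.0455
grip_force: 44.5
```

move_arm --targets '[[[0,0,0],[0,0,0],-0.4],[[0,0,0],[0,0,0],-0.46],[[0,0,-45],[0,0,0],-0.46],[[0,0,-105],[0,0,0],-0.46],[[-20,28,-105],[0,0,0],-1]]'

```text
clock: 18.08
tcp_pos: [0.4446, -0.3285, 0.1884]
orientation: [0.003, -0.081, 0.997, -0.004]
wrist_force: [1.5, 0.5, -0.5]
finger_gap: 0.0783
grip_force: 0.0
```

move_arm --targets '[[[-35,48,0],[0,0,0],-1],[[-70,96,0],[0,0,0],-1],[[-105,144,0],[0,0,0],-1],[[-140,192,0],[0,0,0],-1],[[-175,240,0],[0,0,0],-1]]'

```text
clock: 18.7
tcp_pos: [0.5763, -0.0575, 0.1833]
orientation: [0.0, -0.083, 0.997, -0.0]
wrist_force: [0.9, -0.8, 0.0]
finger_gap: 0.0853
grip_force: 0.0
```

move_arm --targets '[[[-12,16,0],[0,0,0],-1],[[-12,16,0],[0,0,0],-1],[[-12,16,0],[0,0,0],-1]]'

```text
clock: 19.08
tcp_pos: [0.5842, -0.0424, 0.1831]
orientation: [-0.0, -0.082, 0.997, -0.0]
wrist_force: [-0.9, -0.7, -0.7]
finger_gap: 0.0856
grip_force: 0.0
```

```bash
python3 - <<'E'
from h import *
s,p,r=st(); print(s['clock'],p,s['finger_gap'],s['wrist_force'])
w=env.read_camera('wrist'); save(w,'w2')
pic=env.read_camera('top');save(pic,'t2')
for c in (w,pic): print([t+str(np.round(x['centre'],4).tolist()+[x['confidence']]) for t in ['jar_blue','jar_magenta','jar_green','coaster_green','coaster_magenta','coaster_blue','medallion','cup','panel'] for x in env.landmark_of(t,c)[:1]])
E
```

```text
19.075 [ 0.58417879 -0.04238627  0.18310579] 0.08556535808453121 [-0.92586618 -0.69459839 -0.65638097]
['coaster_green[0.4944, 0.0864, 0.0124, 0.92]', 'coaster_magenta[0.5242, -0.0638, 0.0096, 0.17]', 'coaster_blue[0.5288, -0.0654, 0.0104, 0.6]', 'medallion[0.5886, -0.0442, 0.0093, 0.85]', 'cup[0.5626, 0.0716, 0.0139, 0.61]']
['jar_blue[0.5757, -0.3617, 0.003, 0.96]', 'jar_magenta[0.5008, -0.35, 0.0061, 0.89]', 'jar_green[0.4278, -0.3543, 0.0053, 0.73]', 'coaster_green[0.5009, 0.0867, 0.0109, 0.55]', 'cup[0.5589, 0.0732, 0.0142, 0.66]', 'panel[0.5256, 0.313, 0.0008, 0.61]']
```

View pics/w2.png

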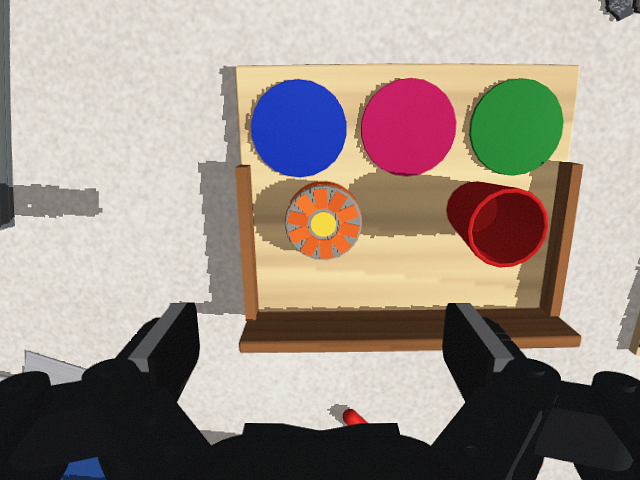

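View pics/t2.png

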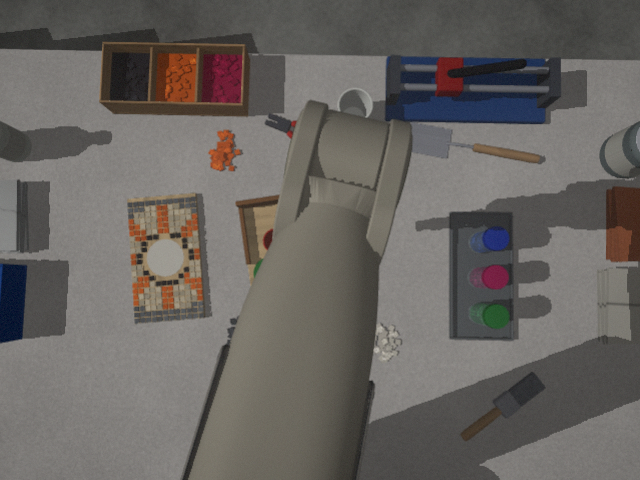

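Wrist view: the rack is clear except for the medallion, centred at (324,222), and the cup at (508,225). The coasters are at (298,128), (409,127) and (516,127). The left cheek is close to the medallion, so I'll turn the jaws 60° before going down. The top view shows all three jars upright in the tray and the bare patch at (165,257).

```bash
cat >> h.py <<'E'
def ray(pic,uv,z,T=None):
    "T: camera-to-world; world point at height z"
    f=240/np.tan(np.radians(pic['fovy'])/2)
    K=np.array([[f,0,pic['cx']],[0,f,pic['cy']],[0,0,1]])
    a=cv2.undistortPoints(np.array([[uv]],float),K,np.array(pic['dist_coeffs']))[0,0]
    if T is None: T=np.linalg.inv(pic['extrinsics'])
    d=T[:3,:3]@[a[0],-a[1],-1]; o=T[:3,3]
    return o+d*(z-o[2])/d[2]
def wristT(pic,p,r):
    T=np.eye(4);T[:3,:3]=r.as_matrix();T[:3,3]=p
    return T@pic['mount']
E
python3 - <<'E'
from h import *
s,p,r=st(); w=env.read_camera('wrist'); T=wristT(w,p,r); t=env.read_camera('top')
for n,uv,z in [('med',(323.5,222),.036),('blue',(298.5,128),.016),('mag',(408.5,127),.016),('green',(516.5,127),.016)]: print(n,ray(w,uv,z,T).round(4))
print('patch',ray(t,(165,257.5),.010).round(4))
E
```

```text
med [ 0.586  -0.0397  0.036 ]
blue [ 0.5248 -0.0682  0.016 ]
mag [0.5109 0.0101 0.016 ]
green [0.497  0.0883 0.016 ]
patch [0.5223 0.315  0.01  ]
```

move_arm --targets '[[[0,0,0],[0,0,1],-1],[[0,0,0],[0,0,2],-1],[[0,0,0],[0,0,3],-1],[[0,0,0],[0,0,4],-1],[[0,0,0],[0,0,5],-1]]'

```text
clock: 20.8
tcp_pos: [0.5846, -0.0414, 0.1833]
orientation: [0.0, 0.349, 0.937, 0.0]
wrist_force: [-0.2, 0.5, -0.1]
finger_gap: 0.0856
grip_force: 0.0
```

move_arm --targets '[[[0,0,0],[0,0,1],-1],[[0,0,0],[0,0,1],-1]]'

```text
clock: 21.05
tcp_pos: [0.5846, -0.0414, 0.1833]
orientation: [-0.0, 0.426, 0.905, 0.0]
wrist_force: [-0.5, 0.7, -0.5]
finger_gap: 0.0855
grip_force: 0.0
```

```bash
python3 - <<'E'
from h import *
s,p,r=st();print(p,r.as_matrix().round(3).tolist(),s['joint_pos'])
E
```

```text
[ 0.58461214 -0.04136936  0.18329694] [[-0.637, 0.771, 0.0], [0.771, 0.637, 0.0], [0.0, 0.0, -1.0]] [-2.07630983e-01  3.51692992e-01 -1.76153309e-02  1.20147294e+00
  1.08211153e-04  6.72079185e-01]
```

move_arm --targets '[[[0,2,50],[0,0,0],-1],[[0,2,100],[0,0,0],-1],[[0,2,145],[0,0,0],-1],[[0,2,168],[0,0,0],-1],[[0,2,168],[0,0,0],-1]]'

```text
clock: 21.68
tcp_pos: [0.5842, -0.0397, 0.0132]
orientation: [-0.002, 0.425, 0.905, -0.0]
wrist_force: [0.4, 0.1, -0.2]
finger_gap: 0.086
grip_force: 0.0
```

move_arm --targets '[[[0,0,0],[0,0,0],0.2],[[0,0,0],[0,0,0],0.2],[[0,0,0],[0,0,0],0.2],[[0,0,0],[0,0,0],0.2]]' --squeeze 35

```text
clock: 22.18
tcp_pos: [0.5878, -0.0404, 0.0173]
orientation: [0.002, 0.426, 0.905, 0.0]
wrist_force: [-1.3, -0.6, 6.7]
finger_gap: 0.0545
grip_force: 37.5
```

move_arm --targets '[[[0,0,-30],[0,0,0],0.2],[[0,0,-80],[0,0,0],0.2],[[0,0,-130],[0,0,0],0.2],[[0,0,-150],[0,0,0],0.2],[[0,0,-150],[0,0,0],0.2]]'

```text
clock: 22.8
tcp_pos: [0.5875, -0.0404, 0.1677]
orientation: [0.002, 0.427, 0.904, 0.001]
wrist_force: [-0.1, -0.3, -1.9]
finger_gap: 0.055
grip_force: 37.7
```

```bash
python3 - <<'E'
from h import *
s,p,r=st();print(p,s['finger_gap'],s['grip_force'],s['wrist_force'])
w=env.read_camera('wrist'); save(w,'w3'); print([(x['centre'],x['confidence']) for x in env.landmark_of('medallion',w)])
E
```

```text
[ 0.58754036 -0.04036588  0.16767964] 0.0550400574800252 37.69032955169678 [-0.14596848 -0.25391732 -1.86106902]
[([0.586, -0.0436, 0.156], 0.84)]
```

View pics/w3.png

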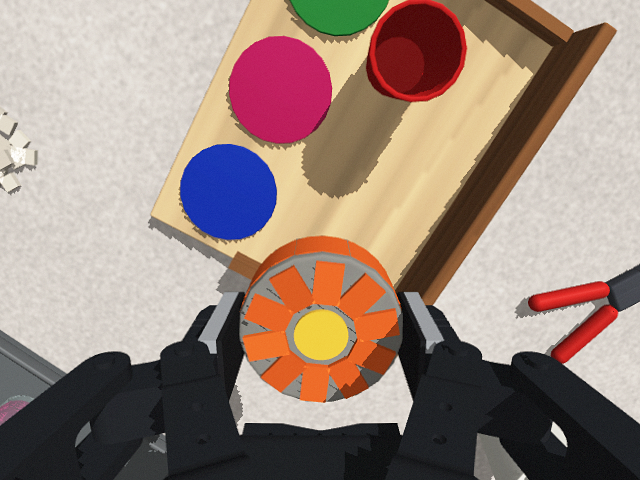

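The medallion is held flat and centred at (321,334), sun side up. I'll carry it over the panel.

move_arm --targets '[[[50,28,0],[0,0,0],0.2],[[100,56,0],[0,0,0],0.2],[[150,85,0],[0,0,0],0.2],[[200,113,0],[0,0,0],0.2],[[250,141,0],[0,0,0],0.2]]'

```text
clock: 23.52
tcp_pos: [0.5344, 0.2439, 0.1631]
orientation: [-0.001, 0.427, 0.904, -0.001]
wrist_force: [0.6, 0.3, -1.3]
finger_gap: 0.0544
grip_force: 37.6
```

move_arm --targets '[[[50,29,0],[0,0,0],0.2],[[63,36,30],[0,0,0],0.2],[[63,36,70],[0,0,0],0.2],[[63,36,80],[0,0,0],0.2],[[63,36,80],[0,0,0],0.2]]'

```text
clock: 24.15
tcp_pos: [0.5228, 0.3133, 0.084]
orientation: [-0.001, 0.427, 0.904, -0.001]
wrist_force: [-0.7, -0.3, 0.1]
finger_gap: 0.0544
grip_force: 37.7
```

```bash
python3 - <<'E'
from h import *
s,p,r=st();print(p,s['finger_gap'],s['grip_force'],s['wrist_force'])
w=env.read_camera('wrist'); save(w,'w4'); T=wristT(w,p,r)
m=ray(w,(321,334),p[2]+.019,T); print('med',m)
t=np.array([.5235,.3145,m[2]]); print('to go, tool mm', r.inv().apply(t-m)*1000)
E
```

```text
[0.52277496 0.3133075  0.08400534] 0.05435793378319729 37.65154302120209 [-0.68951085 -0.26282111  0.06245594]
med [0.52227272 0.31358256 0.10300534]
to go, tool mm [-0.07181119  1.53059868 -0.00473366]
```

View pics/w4.png

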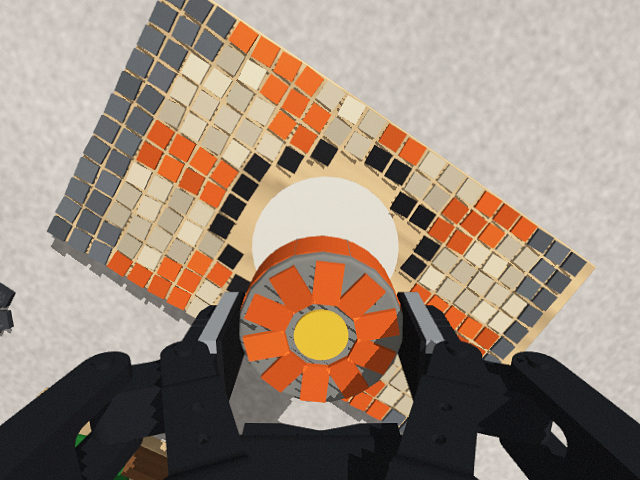

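The patch shows under the medallion: left edge 252, right edge 399, top edge 177, at column 325.

```bash
python3 - <<'E'
from h import *
s,p,r=st()
w=env.read_camera('wrist'); T=wristT(w,p,r)
f=lambda q:(r.inv().apply(q-p)*1000).round(1)
for uv in [(326,177),(252,245),(399,245)]: print(f(ray(w,uv,.010,T)))
print(f(ray(w,(321,334),p[2]+.019,T)))
E
```

```text
[39.6  2.4 75.4]
[  2.5 -38.   75.4]
[ 2.5 42.5 75.4]
[  0.5  -0.3 -19. ]
```

move_arm --targets '[[[-1,2.5,35],[0,0,0],0.2],[[-1,2.5,55],[0,0,0],0.2],[[-1,2.5,64],[0,0,0],0.2],[[-1,2.5,64],[0,0,0],0.2],[[-1,2.5,66],[0,0,0],0.2]]'

```text
clock: 24.88
tcp_pos: [0.5275, 0.3153, 0.0209]
orientation: [0.001, 0.427, 0.904, 0.001]
wrist_force: [0.5, 0.1, -1.0]
finger_gap: 0.0547
grip_force: 37.7
```

move_arm --targets '[[[0,0,1],[0,0,0],0.2],[[0,0,1],[0,0,0],0.2]]'

```text
clock: 25.12
tcp_pos: [0.5265, 0.315, 0.0188]
orientation: [0.0, 0.427, 0.904, 0.0]
wrist_force: [-0.2, -0.3, -1.1]
finger_gap: 0.0546
grip_force: 37.7
```

move_arm --targets '[[[0,0,2],[0,0,0],0.2],[[0,0,3.5],[0,0,0],0.2],[[0,0,3.5],[0,0,0],0.2]]'

```text
clock: 25.5
tcp_pos: [0.5263, 0.3149, 0.0153]
orientation: [0.0, 0.427, 0.904, 0.0]
wrist_force: [-2.0, -1.0, 4.7]
finger_gap: 0.0548
grip_force: 38.0
```

move_arm --targets '[[[0,0,0],[0,0,0],-1],[[0,0,0],[0,0,0],-1],[[0,0,0],[0,0,0],-1],[[0,0,-50],[0,0,0],-1],[[0,0,-110],[0,0,0],-1]]'

```text
clock: 26.12
tcp_pos: [0.5251, 0.3143, 0.1244]
orientation: [-0.001, 0.427, 0.904, -0.001]
wrist_force: [0.8, 0.2, -0.2]
finger_gap: 0.0853
grip_force: 0.0
```

move_arm --targets '[[[0,0,-40],[0,0,-1],-1],[[0,0,-65],[0,0,-2],-1],[[0,0,-65],[0,0,-3],-1],[[0,0,-65],[0,0,-4],-1],[[0,0,-65],[0,0,-5],-1]]'

```text
clock: 26.75
tcp_pos: [0.5263, 0.3148, 0.1898]
orientation: [0.0, 0.002, 1.0, 0.0]
wrist_force: [0.4, 0.1, 0.5]
finger_gap: 0.0854
grip_force: 0.0
```

move_arm --targets '[[[0,0,0],[0,0,-1],-0.46],[[0,0,0],[0,0,-1],-0.46]]'

```text
clock: 27.0
tcp_pos: [0.5262, 0.3148, 0.1897]
orientation: [-0.0, -0.082, 0.997, -0.0]
wrist_force: [-1.2, -0.6, 0.5]
finger_gap: 0.0622
grip_force: 0.0
```

```bash
python3 - <<'E'
from h import *
s,p,r=st();print(p,r.as_matrix().round(3).tolist(),s['finger_gap'])
w=env.read_camera('wrist'); save(w,'w5')
f=lambda q:(r.inv().apply(np.array(q)-p)*1000).round(1)
print(f([.4278,-.3558,.0804]))
E
```

```text
[0.52623531 0.31477773 0.18969532] [[-0.987, -0.163, -0.0], [-0.163, 0.987, -0.0], [0.0, 0.0, -1.0]] 0.06219157378995421
[ 206.4 -645.6  109.3]
```

View pics/w5.png

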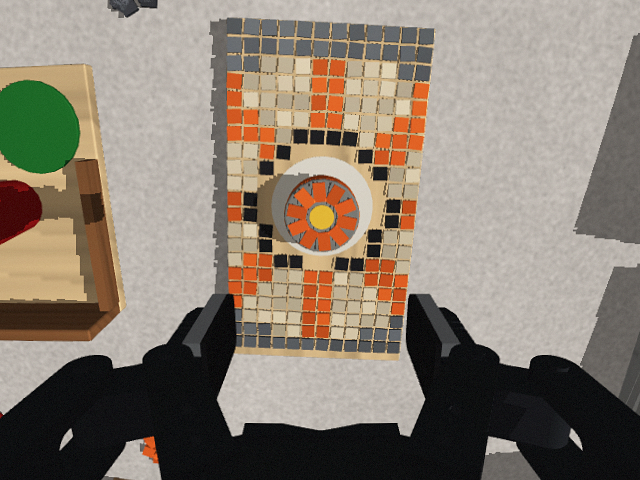

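The medallion lies sun up inside the patch, at (322,216). Now to fetch the green jar.

move_arm --targets '[[[18,-58,0],[0,0,0],-0.46],[[36,-116,0],[0,0,0],-0.46],[[54,-174,0],[0,0,0],-0.46],[[72,-232,0],[0,0,0],-0.46],[[90,-290,0],[0,0,0],-0.46]]'

```text
clock: 27.68
tcp_pos: [0.485, 0.0122, 0.19]
orientation: [0.001, -0.081, 0.997, -0.0]
wrist_force: [1.0, -0.9, 0.1]
finger_gap: 0.062
grip_force: 0.0
```

move_arm --targets '[[[18,-58,0],[0,0,0],-0.46],[[36,-116,0],[0,0,0],-0.46],[[54,-174,0],[0,0,0],-0.46],[[72,-232,0],[0,0,0],-0.46],[[90,-280,0],[0,0,0],-0.46]]'

```text
clock: 28.3
tcp_pos: [0.4423, -0.2795, 0.1899]
orientation: [0.0, -0.081, 0.997, -0.0]
wrist_force: [0.6, -0.1, -0.2]
finger_gap: 0.0625
grip_force: 0.0
```

```bash
cat > g.py <<'E'
import sys
from h import *
s,p,r=st();print(s['clock'],p,s['finger_gap'],s['wrist_force'])
print((r.inv().apply(np.array(list(map(float,sys.argv[1:4])))-p)*1000).round(1))
E
python3 g.py .4278 -.3558 .0804
```

```text
28.3 [ 0.44225156 -0.27947507  0.18993617] 0.062462502746448184 [ 0.5997919  -0.07773224 -0.1659083 ]
[ 26.6 -72.9 109.6]
```

move_arm --targets '[[[24,-58,0],[0,0,0],-0.46],[[24,-69,0],[0,0,0],-0.46],[[24,-69,40],[0,0,0],-0.46],[[24,-69,40],[0,0,0],-0.46]]'

```text
clock: 28.8
tcp_pos: [0.4288, -0.3467, 0.1471]
orientation: [-0.002, -0.082, 0.997, 0.003]
wrist_force: [-0.4, 0.2, -0.3]
finger_gap: 0.0621
grip_force: 0.0
```

```bash
python3 g.py .4278 -.3558 .0804
```

```text
28.8 [ 0.42878957 -0.34670279  0.14706515] 0.06212299707314535 [-0.41454431  0.15394608 -0.30004606]
[ 2.2 -9.2 66.6]
```

move_arm --targets '[[[2,-6,0],[0,0,0],-0.46],[[2,-6,0],[0,0,0],-0.46]]'

```text
clock: 29.05
tcp_pos: [0.4304, -0.356, 0.1514]
orientation: [0.001, -0.083, 0.997, -0.001]
wrist_force: [0.2, 0.4, 0.0]
finger_gap: 0.0621
grip_force: 0.0
```

```bash
python3 g.py .4278 -.3558 .0804
```

```text
29.05 [ 0.43038135 -0.35600485  0.15141613] 0.0620886085272526 [0.15151807 0.41577103 0.01154906]
[ 2.6  0.8 71. ]
```

Going down 71 mm with 2 mm of x correction, then grip.

move_arm --targets '[[[2.5,0,35],[0,0,0],-0.46],[[2.5,0,70],[0,0,0],-0.46],[[2.5,0,70],[0,0,0],-0.46],[[2.5,0,70],[0,0,0],-0.46],[[2.5,0,70],[0,0,0],0.3]]' --squeeze 40

```text
clock: 29.68
tcp_pos: [0.4281, -0.3567, 0.0819]
orientation: [0.001, -0.083, 0.997, -0.001]
wrist_force: [-0.6, 7.1, 14.9]
finger_gap: 0.0462
grip_force: 40.4
```

move_arm --targets '[[[0,0,0],[0,0,0],0.3],[[0,0,0],[0,0,0],0.3],[[0,0,0],[0,0,0],0.3]]'

```text
clock: 30.05
tcp_pos: [0.4281, -0.3566, 0.082]
orientation: [0.001, -0.083, 0.997, -0.001]
wrist_force: [-0.0, 1.1, 7.1]
finger_gap: 0.0462
grip_force: 40.2
```

```bash
python3 g.py .4977 .0899 .0914
```

```text
30.05 [ 0.42807561 -0.35663123  0.08198604] 0.0462160061239887 [-0.04094459  1.05835455  7.07451505]
[-142.4  428.9  -10.3]
```

move_arm --targets '[[[0,0,-40],[0,0,0],0.3],[[0,0,-68],[0,0,0],0.3],[[-18,55,-68],[0,0,0],0.3],[[-36,110,-68],[0,0,0],0.3],[[-54,165,-68],[0,0,0],0.3]]'

```text
clock: 30.68
tcp_pos: [0.453, -0.1826, 0.1481]
orientation: [0.0, -0.082, 0.997, -0.0]
wrist_force: [1.2, 0.6, -2.1]
finger_gap: 0.046
grip_force: 43.0
```

move_arm --targets '[[[-18,55,0],[0,0,0],0.3],[[-36,110,0],[0,0,0],0.3],[[-54,165,0],[0,0,0],0.3],[[-71,215,0],[0,0,0],0.3],[[-84,255,0],[0,0,0],0.3]]'

```text
clock: 31.3
tcp_pos: [0.4938, 0.0834, 0.1482]
orientation: [0.0, -0.083, 0.997, 0.0]
wrist_force: [0.4, -1.3, -3.4]
finger_gap: 0.0461
grip_force: 43.1
```

move_arm --targets '[[[0,0,0],[0,0,0],0.3],[[0,0,0],[0,0,0],0.3]]'

```text
clock: 31.55
tcp_pos: [0.4936, 0.0812, 0.1479]
orientation: [-0.0, -0.083, 0.997, -0.0]
wrist_force: [-0.1, 0.2, -3.5]
finger_gap: 0.0463
grip_force: 43.4
```

```bash
python3 g.py .4980 .0890 .0930
```

```text
31.55 [0.49359163 0.08119197 0.14785038] 0.04627334029756119 [-0.09754776  0.2429553  -3.46153382]
[-5.7  7.  54.8]
```

move_arm --targets '[[[-5.5,7,0],[0,0,0],0.3],[[-5.5,7,30],[0,0,0],0.3],[[-5.5,7,46],[0,0,0],0.3],[[-5.5,7,53],[0,0,0],0.3],[[-5.5,7,53],[0,0,0],0.3]]'

```text
clock: 32.17
tcp_pos: [0.4981, 0.0887, 0.0947]
orientation: [-0.0, -0.082, 0.997, 0.0]
wrist_force: [-0.3, -0.5, -3.8]
finger_gap: 0.0458
grip_force: 43.4
```

move_arm --targets '[[[0,0,1],[0,0,0],0.3],[[0,0,2],[0,0,0],0.3],[[0,0,2],[0,0,0],0.3]]'

```text
clock: 32.55
tcp_pos: [0.4984, 0.0891, 0.0932]
orientation: [0.0, -0.083, 0.997, -0.0]
wrist_force: [0.6, 0.4, -2.6]
finger_gap: 0.0462
grip_force: 43.4
```

move_arm --targets '[[[0,0,1],[0,0,0],0.3],[[0,0,2],[0,0,0],0.3],[[0,0,2],[0,0,0],0.3]]'

```text
clock: 32.92
tcp_pos: [0.4994, 0.0893, 0.093]
orientation: [0.002, -0.083, 0.997, 0.0]
wrist_force: [-3.4, 1.0, 10.6]
finger_gap: 0.0461
grip_force: 44.7
```

move_arm --targets '[[[0,0,0],[0,0,0],-0.4],[[0,0,0],[0,0,0],-0.46],[[0,0,-35],[0,0,0],-0.46],[[0,0,-75],[0,0,0],-0.46],[[7,-45,-75],[0,0,0],-0.46]]'

```text
clock: 33.55
tcp_pos: [0.5011, 0.0447, 0.169]
orientation: [0.003, -0.085, 0.996, -0.0]
wrist_force: [0.8, -0.7, -0.6]
finger_gap: 0.0624
grip_force: 0.0
```

move_arm --targets '[[[9,-58,0],[0,0,0],-0.46],[[18,-116,0],[0,0,0],-0.46],[[27,-174,0],[0,0,0],-0.46],[[36,-232,0],[0,0,0],-0.46],[[45,-290,0],[0,0,0],-0.46]]'

```text
clock: 34.17
tcp_pos: [0.5019, -0.2519, 0.1657]
orientation: [0.0, -0.083, 0.997, 0.0]
wrist_force: [0.8, -0.4, -0.3]
finger_gap: 0.0625
grip_force: 0.0
```

move_arm --targets '[[[10,-55,0],[0,0,0],-0.46],[[16,-90,0],[0,0,0],-0.46],[[16,-90,0],[0,0,0],-0.46],[[16,-90,0],[0,0,0],-0.46]]'

```text
clock: 34.67
tcp_pos: [0.5008, -0.3407, 0.1653]
orientation: [-0.0, -0.083, 0.997, 0.001]
wrist_force: [0.6, 0.1, 1.1]
finger_gap: 0.0625
grip_force: 0.0
```

```bash
python3 g.py .5037 -.3551 .0793
```

```text
34.675 [ 0.50076257 -0.34067673  0.16527314] 0.06250757639599895 [0.61109314 0.12753844 1.08257139]
[ -0.6 -14.8  86. ]
```

move_arm --targets '[[[-0.5,-14.5,0],[0,0,0],-0.46],[[-0.5,-14.5,40],[0,0,0],-0.46],[[-0.5,-14.5,84.5],[0,0,0],-0.46],[[-0.5,-14.5,84.5],[0,0,0],-0.46],[[-0.5,-14.5,84.5],[0,0,0],-0.46]]'

```text
clock: 35.3
tcp_pos: [0.5049, -0.3558, 0.0828]
orientation: [0.001, -0.083, 0.997, -0.001]
wrist_force: [-0.0, -0.1, 0.5]
finger_gap: 0.0621
grip_force: 0.0
```

move_arm --targets '[[[0,0,0],[0,0,0],0.3],[[0,0,0],[0,0,0],0.3],[[0,0,0],[0,0,0],0.3],[[0,0,0],[0,0,0],0.3]]'

```text
clock: 35.8
tcp_pos: [0.5053, -0.3562, 0.0839]
orientation: [0.002, -0.083, 0.997, -0.001]
wrist_force: [-0.1, 2.3, 6.3]
finger_gap: 0.0456
grip_force: 40.6
```

```bash
python3 g.py .5115 .0108 .0915
```

```text
35.8 [ 0.50526993 -0.35622266  0.08389377] 0.04559432936904697 [-0.10376434  2.27199669  6.27582515]
[-66.8 360.9  -8.4]
```

move_arm --targets '[[[0,0,-40],[0,0,0],0.3],[[0,0,-68],[0,0,0],0.3],[[-10,55,-68],[0,0,0],0.3],[[-20,110,-68],[0,0,0],0.3],[[-30,165,-68],[0,0,0],0.3]]'

```text
clock: 36.42
tcp_pos: [0.5062, -0.1865, 0.1498]
orientation: [0.0, -0.082, 0.997, -0.0]
wrist_force: [1.6, 0.5, -2.8]
finger_gap: 0.046
grip_force: 43.1
```

move_arm --targets '[[[-10,55,0],[0,0,0],0.3],[[-20,110,0],[0,0,0],0.3],[[-30,155,0],[0,0,0],0.3],[[-36,188,0],[0,0,0],0.3],[[-36,188,0],[0,0,0],0.3]]'

```text
clock: 37.05
tcp_pos: [0.5106, 0.0057, 0.1497]
orientation: [0.0, -0.085, 0.996, 0.0]
wrist_force: [-1.0, 0.2, -3.8]
finger_gap: 0.0457
grip_force: 43.4
```

```bash
python3 g.py .5125 .0105 .0949
```

```text
37.05 [0.51061136 0.00569903 0.14974535] 0.04573174627371439 [-0.96207145  0.21073019 -3.8452305 ]
[-2.6  4.4 54.8]
```

move_arm --targets '[[[-2.5,5,0],[0,0,0],0.3],[[-2.5,5,30],[0,0,0],0.3],[[-2.5,5,46],[0,0,0],0.3],[[-2.5,5,53],[0,0,0],0.3],[[-2.5,5,53],[0,0,0],0.3]]'

```text
clock: 37.67
tcp_pos: [0.5127, 0.0083, 0.0963]
orientation: [-0.0, -0.082, 0.997, 0.0]
wrist_force: [-0.4, 0.7, -3.0]
finger_gap: 0.0454
grip_force: 43.3
```

move_arm --targets '[[[0,0,1],[0,0,0],0.3],[[0,0,2],[0,0,0],0.3],[[0,0,2],[0,0,0],0.3]]'

```text
clock: 38.05
tcp_pos: [0.5132, 0.0087, 0.095]
orientation: [0.001, -0.083, 0.997, -0.0]
wrist_force: [0.6, 0.4, -0.9]
finger_gap: 0.0458
grip_force: 43.5
```

move_arm --targets '[[[0,0,1],[0,0,0],0.3],[[0,0,1],[0,0,0],0.3]]'

```text
clock: 38.3
tcp_pos: [0.5136, 0.0089, 0.0949]
orientation: [0.001, -0.083, 0.997, -0.0]
wrist_force: [-1.2, 0.8, 7.8]
finger_gap: 0.0458
grip_force: 44.2
```

move_arm --targets '[[[0,0,0],[0,0,0],-0.4],[[0,0,0],[0,0,0],-0.46],[[0,0,-35],[0,0,0],-0.46],[[0,0,-75],[0,0,0],-0.46],[[0,-45,-75],[0,0,0],-0.46]]'

```text
clock: 38.92
tcp_pos: [0.5219, -0.0344, 0.1717]
orientation: [0.003, -0.085, 0.996, -0.001]
wrist_force: [-0.1, -0.7, -0.2]
finger_gap: 0.062
grip_force: 0.0
```

move_arm --targets '[[[0,-58,0],[0,0,0],-0.46],[[-1,-116,0],[0,0,0],-0.46],[[-2,-174,0],[0,0,0],-0.46],[[-3,-232,0],[0,0,0],-0.46],[[-4,-290,0],[0,0,0],-0.46]]'

```text
clock: 39.55
tcp_pos: [0.5718, -0.3228, 0.168]
orientation: [0.0, -0.083, 0.997, 0.0]
wrist_force: [0.7, -0.0, 0.8]
finger_gap: 0.0621
grip_force: 0.0
```

move_arm --targets '[[[0,-30,0],[0,0,0],-0.46],[[0,-30,0],[0,0,0],-0.46],[[0,-30,0],[0,0,0],-0.46]]'

```text
clock: 39.92
tcp_pos: [0.5763, -0.3497, 0.1677]
orientation: [-0.0, -0.083, 0.997, 0.001]
wrist_force: [-0.1, 0.9, 0.7]
finger_gap: 0.0624
grip_force: 0.0
```

```bash
python3 g.py .5783 -.3554 .081
```

```text
39.925 [ 0.57630566 -0.34972545  0.1677408 ] 0.062410281733291106 [-0.09857319  0.91202368  0.66745199]
[-1.1 -6.  86.7]
```

move_arm --targets '[[[-1,-6,0],[0,0,0],-0.46],[[-1,-6,40],[0,0,0],-0.46],[[-1,-6,85],[0,0,0],-0.46],[[-1,-6,85],[0,0,0],-0.46],[[-1,-6,85],[0,0,0],-0.46]]'

```text
clock: 40.55
tcp_pos: [0.5795, -0.3562, 0.0851]
orientation: [0.001, -0.083, 0.997, -0.001]
wrist_force: [0.6, 0.2, 0.6]
finger_gap: 0.0621
grip_force: 0.0
```

move_arm --targets '[[[0,0,0],[0,0,0],0.3],[[0,0,0],[0,0,0],0.3],[[0,0,0],[0,0,0],0.3],[[0,0,0],[0,0,0],0.3]]'

```text
clock: 41.05
tcp_pos: [0.58, -0.3569, 0.0863]
orientation: [0.002, -0.083, 0.997, -0.001]
wrist_force: [-0.2, 2.2, 6.9]
finger_gap: 0.046
grip_force: 40.5
```

```bash
python3 g.py .5263 -.0689 .095
```

```text
41.05 [ 0.58001041 -0.35686218  0.08627786] 0.04604171280402109 [-0.20870841  2.21055779  6.88784257]
[  5.4 292.9  -9.6]
```

move_arm --targets '[[[0,0,-40],[0,0,0],0.3],[[0,0,-68],[0,0,0],0.3],[[1,50,-68],[0,0,0],0.3],[[2,100,-68],[0,0,0],0.3],[[3,150,-68],[0,0,0],0.3]]'

```text
clock: 41.68
tcp_pos: [0.5506, -0.2077, 0.1518]
orientation: [0.0, -0.082, 0.997, -0.0]
wrist_force: [1.6, -0.2, -2.1]
finger_gap: 0.046
grip_force: 42.6
```

move_arm --targets '[[[1,50,0],[0,0,0],0.3],[[2,100,0],[0,0,0],0.3],[[2,132,0],[0,0,0],0.3],[[2,132,0],[0,0,0],0.3],[[2,132,0],[0,0,0],0.3]]'

```text
clock: 42.3
tcp_pos: [0.5277, -0.0793, 0.1518]
orientation: [0.001, -0.083, 0.997, -0.0]
wrist_force: [0.1, -0.1, -3.1]
finger_gap: 0.0456
grip_force: 42.9
```

```bash
python3 g.py .5265 -.0690 .0973
```

```text
42.3 [ 0.52769562 -0.0792657   0.15184721] 0.04560908609177268 [ 0.05602757 -0.07071833 -3.07225993]
[-0.5 10.4 54.5]
```

move_arm --targets '[[[0,10,0],[0,0,0],0.3],[[0,10,30],[0,0,0],0.3],[[0,10,46],[0,0,0],0.3],[[0,10,53],[0,0,0],0.3],[[0,10,53],[0,0,0],0.3]]'

```text
clock: 42.92
tcp_pos: [0.5258, -0.0693, 0.0984]
orientation: [0.0, -0.082, 0.997, 0.0]
wrist_force: [-0.6, -0.7, -3.0]
finger_gap: 0.0457
grip_force: 42.9
```

move_arm --targets '[[[0,0,1],[0,0,0],0.3],[[0,0,2],[0,0,0],0.3],[[0,0,2],[0,0,0],0.3]]'

```text
clock: 43.3
tcp_pos: [0.5262, -0.0692, 0.0973]
orientation: [0.001, -0.083, 0.997, -0.0]
wrist_force: [-0.7, -0.1, 4.5]
finger_gap: 0.0458
grip_force: 43.5
```

Seated. Release, rise, and back off towards the tray side for a final look.

move_arm --targets '[[[0,0,0],[0,0,0],-0.4],[[0,0,0],[0,0,0],-0.46],[[0,0,-35],[0,0,0],-0.46],[[0,0,-85],[0,0,0],-0.46],[[10,-50,-100],[0,0,0],-0.46]]'

```text
clock: 43.92
tcp_pos: [0.5256, -0.1188, 0.1997]
orientation: [0.002, -0.085, 0.996, -0.001]
wrist_force: [1.7, -0.8, -0.8]
finger_gap: 0.0621
grip_force: 0.0
```

move_arm --targets '[[[10,-50,0],[0,0,0],-0.46],[[20,-100,0],[0,0,0],-0.46],[[30,-150,0],[0,0,0],-0.46],[[30,-150,0],[0,0,0],-0.46],[[30,-150,0],[0,0,0],-0.46]]'

```text
clock: 44.55
tcp_pos: [0.5187, -0.2727, 0.1958]
orientation: [-0.0, -0.082, 0.997, 0.001]
wrist_force: [-0.3, 0.7, 0.0]
finger_gap: 0.0625
grip_force: 0.0
```

```bash
python3 - <<'E'
from h import *
t=env.read_camera('top'); s=env.read_camera('scene')
a=cv2.resize(t['pixels'][170:340,110:390],None,fx=2.6,fy=2.6,interpolation=3)[:300]
a=cv2.resize(t['pixels'][180:320,110:390],(600,300),interpolation=3)
b=cv2.resize(s['pixels'][130:310,230:510],(466,300),interpolation=3)
b=cv2.resize(b,(600,300))
cv2.imwrite('pics/fin.png',np.vstack([a,b])[:,:,::-1])
E
```

```text
(no output)
```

View pics/fin.png

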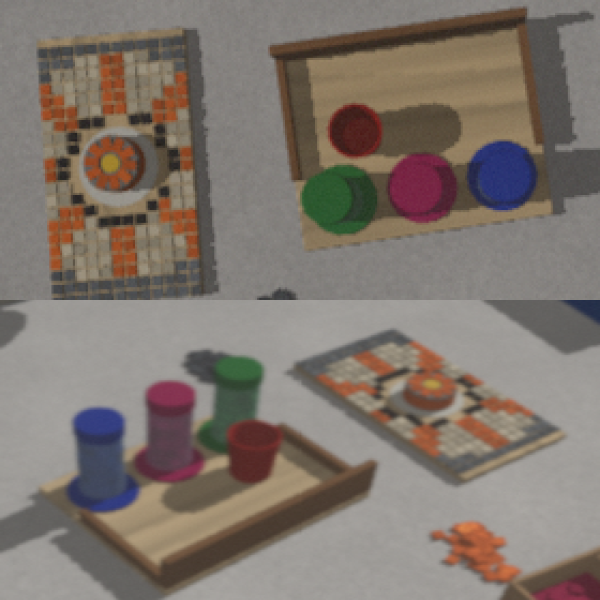

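The final views show the jars upright on their own coasters, the medallion inside the patch at (113,163), and the cup still standing at (355,130).

```bash
python3 -c "
from workcell import env
print(env.hand_in())"
```

```text
the job is handed in; nothing more can be done
None
```

The job is handed in: the final pictures show the medallion sun side up inside the bare patch, each jar upright on its own coaster and the cup still standing in its place, about 45 s into the 134 s limit.

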